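# Flip the status flag of the full-arch case

## Task

On the dental lab counter stand two case stations, each a tray with a hinged flip flag beside it; the one whose tray holds the horseshoe-shaped plaster arch is finished. Mark it so: with a fingertip, lightly and without pinching it, push that station's flag right over its hinge until it lies flat on the far side with its ribbed face up. Leave the other station's flag, both casts and everything else where they are, and finish clear of everything.

Things in the scene. Friction and masses are not known exactly. Their poses are not given: they have to be found in the camera images.
- station_arch: (all sizes in mm) fixed case station whose tray holds the horseshoe-shaped cast: grey plate 150 (x) x 200 (y) x 10 high, origin at the centre of its underside, on the counter. In its own frame x runs along the flag (the flag starts on the -x side, which roughly faces the robot), y along the flag's hinge, z up. The left half (+y) carries an open steel tray, 110 x 95, walls 22 high, centred at y = +45; the right half (y = -50) carries the flip flag.
- flag_arch_hinge (a point): middle of the hinge line of that station's flag: fixed, 80 above the counter, at (0, -50, 80) in the station frame; the hinge line is horizontal along the station's y. Two upright aluminium cheeks, each 6 thick (y) x 16 (x) and up to 88 high, centred 26 either side of it, hold a hub of 14 dia.
- flag_arch_end (a point): middle of the free edge of that flag's paddle, 82 from the hinge (moves with the flag). The paddle is a white plastic plate 56 wide (along the hinge) and 5 thick, reaching from 10 to 82 from the hinge, one face plain (up at the start), the other ribbed. Nothing stands under it but the base plate.
- flag_arch_tail (a point): end of the short tail of the same flag, on the opposite side of the hinge from the paddle and in line with it: 20 wide, 5 thick, 40 from the hinge (moves with the flag). It is one rigid piece with the paddle: pressing the tail down swings the paddle up. The tail passes freely between the cheeks.
- flag_arch (a joint): angle of that flag (rad): 0 = paddle level on the station's -x side, 1.57 = paddle straight up (tail down), 3.14 = paddle level on the +x side with the ribbed face up. Rubber-cushioned stops inside the hinge at 0 and 3.14. The hinge is stiff (about 0.04 N m), so the flag, 50 g, stays about where it is left; it starts between 0 and 0.3 and must be pushed the whole way over.
- tray_arch (a point): centre of the inner floor of the tray of that station, 13 above the counter.
- cast_arch_mid (a point): horseshoe-shaped full-arch plaster cast, about 62 x 60 x 25 high, 80 g, loose in the tray of that station; this point is 12 above its underside.
- station_die: (all sizes in mm) fixed case station whose tray holds the single-tooth cast: grey plate 150 (x) x 200 (y) x 10 high, origin at the centre of its underside, on the counter. In its own frame x runs along the flag (the flag starts on the -x side, which roughly faces the robot), y along the flag's hinge, z up. The left half (+y) carries an open steel tray, 110 x 95, walls 22 high, centred at y = +45; the right half (y = -50) carries the flip flag.
- flag_die_hinge (a point): middle of the hinge line of that station's flag: fixed, 80 above the counter, at (0, -50, 80) in the station frame; the hinge line is horizontal along the station's y. Two upright aluminium cheeks, each 6 thick (y) x 16 (x) and up to 88 high, centred 26 either side of it, hold a hub of 14 dia.
- flag_die_end (a point): middle of the free edge of that flag's paddle, 82 from the hinge (moves with the flag). The paddle is a white plastic plate 56 wide (along the hinge) and 5 thick, reaching from 10 to 82 from the hinge, one face plain (up at the start), the other ribbed. Nothing stands under it but the base plate.
- flag_die_tail (a point): end of the short tail of the same flag, on the opposite side of the hinge from the paddle and in line with it: 20 wide, 5 thick, 40 from the hinge (moves with the flag). It is one rigid piece with the paddle: pressing the tail down swings the paddle up. The tail passes freely between the cheeks.
- flag_die (a joint): angle of that flag (rad): 0 = paddle level on the station's -x side, 1.57 = paddle straight up (tail down), 3.14 = paddle level on the +x side with the ribbed face up. Rubber-cushioned stops inside the hinge at 0 and 3.14. The hinge is stiff (about 0.04 N m), so the flag, 50 g, stays about where it is left; it starts between 0 and 0.3 and must be pushed the whole way over.
- tray_die (a point): centre of the inner floor of the tray of that station, 13 above the counter.
- cast_die_mid (a point): single-tooth plaster die, a block 24 x 20 x 16 with one tooth on top, 28 high in all, 25 g, loose in the tray of that station; this point is 12 above its underside.
- dropper: amber glass dropper bottle, 28 dia x 62 high; loose, to be left alone. Origin at its underside's centre.
- jar: plastic jar, 64 dia x 85 high; loose, to be left alone. Origin at its underside's centre.
- mix_bowl: dark rubber mixing bowl, 110 dia x 60 high; loose, to be left alone. Origin at its underside's centre.
- spatula: plaster spatula lying flat, about 190 long; loose, to be left alone. Origin under its middle, x along it.
- bench_brush: bench brush lying flat, about 170 long; loose, to be left alone. Origin under its middle, x along it.
- cast_ring: short steel casting ring standing on the counter, 70 dia x 50 high; loose, to be left alone. Origin at its underside's centre.
- beaker: clear plastic beaker, 72 dia x 85 high; loose, to be left alone. Origin at its underside's centre.

How it is judged:
By the outcome, as a careful person would: the job done as asked, in the order asked, and still so for the second after the job is handed in, with the robot touching nothing.
It also fails if it takes over 43 s, if anything falls off the work surface, if the arm or the gripper's body presses on something with over 40 N, if the wrist force passes 120 N, or if a joint passes its speed limit or range.

## Robot

A 6-joint arm with a two-finger parallel gripper is mounted at the origin on the work surface. World frame = base frame: x ahead of the robot, y to its left, z up, the work surface at z = 0. Lengths are in mm, angles in rad, forces in N, time in s.
With the tool pointing down it reaches from about 275 to 825 mm from the base axis. Payload 4.9 kg.
Tool frame: the origin (TCP) lies at the very end of the fingers, on their centre line; the grasp point (between the pads) lies 19 mm behind it; z points along the fingers, y is the direction in which the jaws open and shut (so a half turn about z gives the same grasp; the last joint's range is limited). The gripper opens to 85 mm and grips with 20 to 120 N. Pads are 22 mm wide; open, the fingers measure 114 mm over their backs; the gripper's body (76 mm by 85 mm) begins 54 mm behind the grasp point. The pads swing forward as they close: fully open they stand 13 mm farther back than shut.
Start: joints at [1.184, 0.326, -0.193, 1.052, 0, 1.437], TCP at [137.557, 532.538, 231.281] pointing down, gripper open.
Joint ranges: [-2.65, 2.65], [-0.97, 1.79], [-1.3, 1.35], [-1.93, 2.1], [-1.47, 1.37], [-3.14, 3.14]. Speed limits (rad/s): [2.57, 2.57, 3.14, 3.14, 3.14, 3.14].

## Interface

Orientations are given as [roll, pitch, yaw] about the fixed x, y, z axes, in that order (R = Rz(yaw) Ry(pitch) Rx(roll)).
In Python, from bench import bot, solve_ik, imaging gives the robot as it stands. Calls block until the motion is done:
- bot.move_ptp(position, orientation): joint-space move of the TCP to a pose.
- bot.movel(position, rot=None, max_speed=150, threshold=None): straight line of the TCP; rot=None keeps the orientation; max_speed is the mean speed in mm/s. With threshold (N) it stops when the force on the tool has changed by that much, and returns True; else False.
- bot.move_j(angles): joint-space move.
- bot.grip(opening, effort=None): opening from 0.0 (shut) to 1.0 (fully open); effort is the grip in N (None keeps the last); returns when the fingers have stopped.
- bot.dwell(seconds).
- solve_ik(position, orientation): joint angles nearest the present ones, or None.
- bot.get_state(): the state.
- imaging.capture(name): name is "side" or "top"; returns the picture (480x640x3 uint8, blue, green, red); there is no depth.
- imaging.camera_model(name): a dict with "K" (3x3 intrinsics, pixels), "k1" (the pictures are not rectified: a ray, as slopes to the right and down, at radius r is drawn at 1 + k1 r^2 times it, then the intrinsics apply), "position" and "rotation" of the camera in the world. Camera axes: x right, y up, looking along -z (the intrinsics and any distortion apply to the point x, -y, -z); pixel columns grow to the right and rows downward; lengths in mm; the calibration is good to about 2 mm. A picture is of the moment at which its call begins. camera_model takes no time and is no camera call.
A pose or a line that the arm cannot do raises bot.IKError and nothing moves.
- bot.sign_off(): hands the job in, once; it reports no verdict.
The state is a dict: "t": time; "qpos": joint angles; "joint_velocities": joint speeds; "effort": joint torques, N m; "tcp_pos": TCP position; "orientation": TCP orientation; "contact_force": force on the tool from outside, world axes, zero at the start; "wrist_torque": the same for the moment, N m; "opening": opening from 0.0 (shut) to 1.0 (fully open).
Only numpy, scipy, OpenCV 4.12 (cv2) and the standard library are available. Lean on these libraries where they do the work, as an engineer would, in place of code of your own. Each camera call takes 0.05 s, during which the arm holds its last target. There are 200 camera calls.

## Working session

There is one attempt and no reset: what is moved stays moved. The work goes in short steps, each a Python script; the robot and the scene stay as the last script left them, time stands still between calls to the robot, and variables do not carry over. Pictures are saved under pics/ and viewed, about 8 in all and at most 12, crops included, and the job is handed in when it is done.

```bash
ls; mkdir -p pics
python3 - <<'E'
from bench import bot, imaging
import cv2
for n in("top","side"):
    cv2.imwrite(f"pics/{n}0.png",imaging.capture(n)); m=imaging.camera_model(n); print(n,m)
print(bot.get_state())
E
```

```text
pics
top {'K': array([[595.34019569,   0.        , 316.91913143],
       [  0.        , 595.34019569, 234.17512611],
       [  0.        ,   0.        ,   1.        ]]), 'k1': -0.09179572391617039, 'position': array([ 282.37756324,    8.23053228, 1415.9982407 ]), 'rotation': array([ 1.86950406e-01,  1.42155014e-03, -1.54769353e+00])}
side {'K': array([[461.47885408,   0.        , 310.6224951 ],
       [  0.        , 461.47885408, 234.72702127],
       [  0.        ,   0.        ,   1.        ]]), 'k1': -0.07177540549304202, 'position': array([ 159.81697792, -459.24366751,  831.66284892]), 'rotation': array([ 0.67015699,  0.00616791, -0.64865764])}
{'t': 0.1, 'qpos': array([ 1.18378067e+00,  3.26885603e-01, -1.93472892e-01,  1.05201355e+00,
        6.82648042e-06,  1.43659208e+00]), 'joint_velocities': array([ 3.49547854e-05, -5.87764615e-04,  2.78454327e-03, -5.94234778e-04,
       -2.50664098e-04,  2.36055747e-04]), 'effort': array([ 1.11754649e-03, -4.44239724e+01,  2.63037837e+01,  7.91044906e-03,
       -5.85919247e-05,  1.08002328e-05]), 'tcp_pos': array([137.36046461, 532.03287514, 230.57569328]), 'orientation': array([-3.14003201e+00, -2.17599214e-04,  2.88878107e+00]), 'contact_force': array([0.39714571, 0.02594615, 0.11860424]), 'wrist_torque': array([-0.01263543,  0.04937183,  0.04336733]), 'opening': 1.0012634571469945}
```

View pics/top0.png

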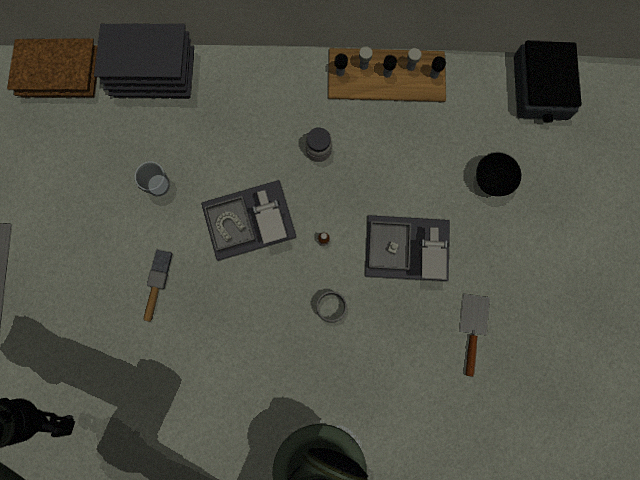

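View pics/side0.png

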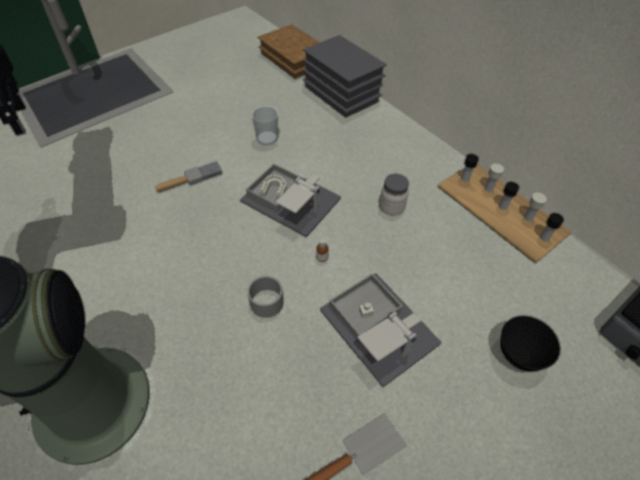

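The top view shows the arch station around (249,220), with the flag on its right at (268,220) and the dropper at (323,238). The die station is at (407,248). The side view agrees, with the arch station at (290,200). I'll zoom in for the corner pixels.

Run:
```python
import cv2,numpy as np
a=cv2.imread("pics/top0.png")[170:270,190:310]; b=cv2.imread("pics/side0.png")[155:245,230:350]
a=cv2.resize(a,None,fx=5,fy=5,interpolation=cv2.INTER_CUBIC);b=cv2.resize(b,None,fx=6,fy=6,interpolation=cv2.INTER_CUBIC)
cv2.imwrite("pics/ta.png",cv2.convertScaleAbs(a,alpha=1.5));cv2.imwrite("pics/sb.png",cv2.convertScaleAbs(b,alpha=1.3))
```

```text
(no output)
```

View pics/ta.png

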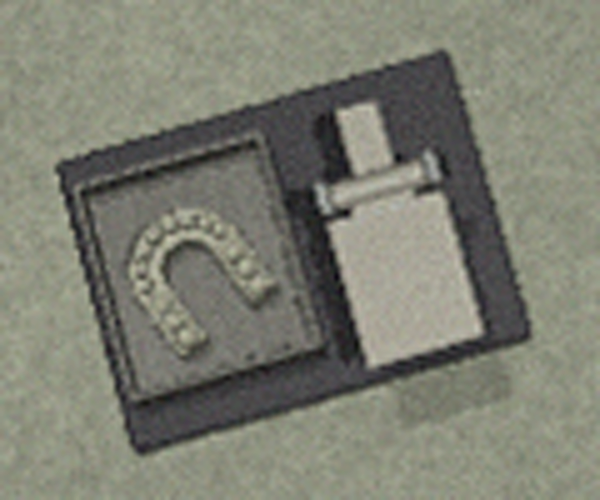

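View pics/sb.png

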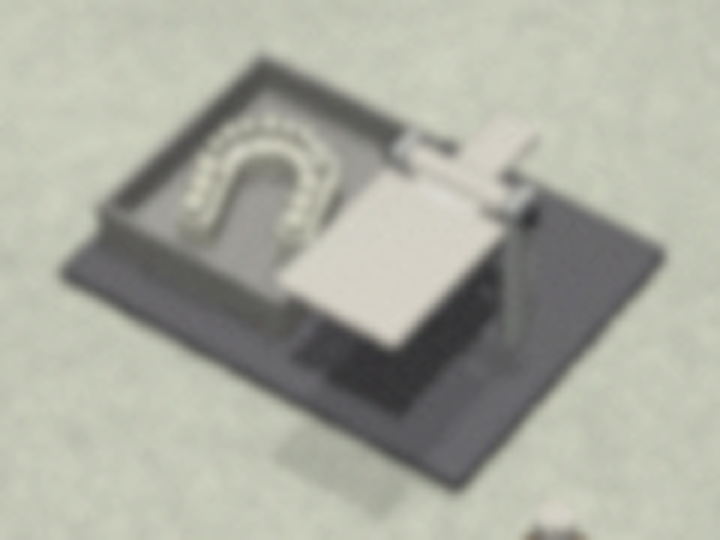

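Top crop pixels:
- Plate corners: (60,162), (447,50), (528,335), (138,452).
- Paddle end corners: (368,368), (485,332).

Side crop pixels:
- Plate corners: (62,272), (457,490), (662,258).
- Paddle end corners: (278,280), (390,348).

The horseshoe cast is in this tray, and the flag is near level. Next I'll fit the station pose and flag angle.

```bash
cat > geo.py <<'E'
import numpy as np
from scipy.spatial.transform import Rotation as R
from bench import imaging
def project(name,P):
    m=imaging.camera_model(name); r=R.from_euler('xyz',m['rotation'])
    p=r.inv().apply(np.atleast_2d(P)-m['position']); s=np.c_[p[:,0],-p[:,1]]/-p[:,2:3]
    s=s*(1+m['k1']*(s**2).sum(1,keepdims=True)); return s*m['K'][0,0]+m['K'][:2,2]
def world(x,y,yaw,P): return R.from_euler('z',yaw).apply(np.atleast_2d(P))+[x,y,0]
def flagpt(a,d,w,n=0):  # d along paddle, w along hinge, n above plain face
    return [-d*np.cos(a)+n*np.sin(a),-50+w,80+d*np.sin(a)+n*np.cos(a)]
E
cat > fit.py <<'E'
from geo import *
from scipy.optimize import least_squares
C=[[75,100,10],[75,-100,10],[-75,-100,10],[-75,100,10]]
px=lambda p,s,o:(np.array(p)+.5)/s-.5+o
T=px([(60,162),(447,50),(528,335),(138,452),(368,368),(485,332)],5,[190,170])
S=px([(457,490),(62,272),(662,258),(278,280),(390,348)],6,[230,155])
def res(v):
    x,y,w,a=v[:4]; e=[flagpt(a,82,28,2.5),flagpt(a,82,-28,2.5)]
    return np.r_[project('top',world(x,y,w,C+e))-T, project('side',world(x,y,w,[C[2],C[3],C[1]]+e))-S].ravel()
f=least_squares(res,[500,140,.25,.1]); print(f.x.round(3)); print(f.fun.reshape(-1,2).round(2))
from scipy.optimize import least_squares
# dropper top etc. ground position via inverse
def ground(n,uv,z): return least_squares(lambda q:(project(n,[q[0],q[1],z])-uv).ravel(),[500,0]).x.round()
print('dropper',ground('top',(323,238),50),'ring',ground('top',(330,305),50),'jar',ground('top',(318,138),85))
E
python3 fit.py
```

```text
[5.80212e+02 1.83553e+02 3.10000e-01 2.40000e-02]
[[-0.96  0.17]
 [ 0.48 -0.01]
 [ 1.2   0.78]
 [-1.13  0.66]
 [-0.1   0.69]
 [ 0.2   1.03]
 [ 0.67 -0.18]
 [-0.61 -0.78]
 [ 2.23 -1.28]
 [-0.72 -0.06]
 [ 1.18 -0.45]]
dropper [532.   2.] ring [377. -18.] jar [764.  19.]
```

```bash
cat > path.py <<'E'
from geo import *
X,Y,W=580.2,183.6,.31
def pose(x,z,b,s,w=0):   # station-frame x (from hinge), height, tilt below horizontal
    y=np.array([0,s,0.]); t=np.array([np.cos(b),0,-np.sin(b)])
    M=R.from_euler('z',W)*R.from_matrix(np.c_[np.cross(y,t),y,t])
    return world(X,Y,W,[x,-50+w,z])[0], M.as_euler('xyz')
def arc(a,s,d=60,b0=30,b1=65,extra=0):
    b=np.radians(b0+(b1-b0)*np.clip((a-.6)/(2.2-.6),0,1))
    u=np.array([np.sin(a),np.cos(a)]); n=np.array([np.sin(b),np.cos(b)])
    p=np.array([-d*np.cos(a),80+d*np.sin(a)])-u*(2.5+11*abs(n@u)-extra)
    return pose(*p,b,s)
E
python3 - <<'E'
from path import *
from bench import solve_ik
for s in(1,-1):
  for b0 in(20,30,40):
    L=[pose(-180,120,np.radians(b0),s),pose(-120,45,np.radians(b0),s),pose(-65,45,np.radians(b0),s)]+[arc(a,s,b0=b0) for a in np.arange(.5,3.15,.24)]
    q=[solve_ik(*l) for l in L]
    print(s,b0,[int(k is not None) for k in q]); 
    if b0==30:
      for l,k in zip(L,q): print(l[0].round(), None if k is None else np.round(k,2))
E
```

```text
1 20 [0, 0, 0, 0, 0, 0, 1, 1, 1, 1, 1, 1, 1, 1, 1]
1 30 [0, 0, 0, 0, 0, 1, 1, 1, 1, 1, 1, 1, 1, 1, 1]
[424.  81. 120.] None
[481.  99.  45.] None
[534. 116.  45.] None
[539. 118.  97.] None
[545. 120. 111.] None
[553. 123. 123.] [-0.07  0.34 -1.25 -0.89  0.3  -0.24]
[565. 126. 132.] [-0.04  0.24 -1.13 -0.58  0.25 -0.25]
[578. 130. 138.] [-0.01  0.21 -1.   -0.33  0.21 -0.24]
[593. 135. 141.] [ 0.02  0.22 -0.87 -0.13  0.17 -0.24]
[608. 140. 139.] [ 0.04  0.26 -0.74  0.05  0.14 -0.23]
[622. 144. 134.] [ 0.06  0.31 -0.61  0.21  0.11 -0.22]
[635. 149. 124.] [ 0.07  0.35 -0.58  0.21  0.1  -0.22]
[645. 152. 110.] [ 0.07  0.39 -0.57  0.19  0.1  -0.21]
[650. 153.  99.] [ 0.08  0.41 -0.57  0.16  0.1  -0.21]
[653. 154.  87.] [ 0.08  0.44 -0.57  0.14  0.1  -0.21]
1 40 [0, 0, 0, 1, 1, 1, 1, 1, 1, 1, 1, 1, 1, 1, 1]
-1 20 [0, 0, 0, 0, 0, 0, 1, 1, 1, 1, 1, 1, 1, 1, 1]
-1 30 [0, 0, 0, 0, 0, 1, 1, 1, 1, 1, 1, 1, 1, 1, 1]
[424.  81. 120.] None
[481.  99.  45.] None
[534. 116.  45.] None
[539. 118.  97.] None
[545. 120. 111.] None
[553. 123. 123.] [-0.07  0.34 -1.25 -0.89  0.3   2.9 ]
[565. 126. 132.] [-0.04  0.24 -1.13 -0.58  0.25  2.89]
[578. 130. 138.] [-0.01  0.21 -1.   -0.33  0.21  2.9 ]
[593. 135. 141.] [ 0.02  0.22 -0.87 -0.13  0.17  2.9 ]
[608. 140. 139.] [ 0.04  0.26 -0.74  0.05  0.14  2.91]
[622. 144. 134.] [ 0.06  0.31 -0.61  0.21  0.11  2.92]
[635. 149. 124.] [ 0.07  0.35 -0.58  0.21  0.1   2.92]
[645. 152. 110.] [ 0.07  0.39 -0.57  0.19  0.1   2.93]
[650. 153.  99.] [ 0.08  0.41 -0.57  0.16  0.1   2.93]
[653. 154.  87.] [ 0.08  0.44 -0.57  0.14  0.1   2.93]
-1 40 [0, 0, 0, 1, 1, 1, 1, 1, 1, 1, 1, 1, 1, 1, 1]
```

Lifting from below is out of the arm's reach. I'll press the tail down first, then push the raised paddle over from behind.

Run:
```python
from path import *
from bench import solve_ik
for s in (1,-1):
  for b in (90,105,110,120):
    print(s,b,[None if k is None else k.round(2).tolist() for k in (solve_ik(*pose(27,z,np.radians(b),s)) for z in (200,100,48))])
  for e in (-50,-35,-20): print('back',e,[[bb,aa,solve_ik(*arc(aa,s,b0=bb,extra=e)) is not None] for bb in (40,50,60) for aa in (.7,.9,1.1)])
```

```text
1 90 [[0.11, 0.51, 0.01, 1.07, 0.0, -0.2], [0.11, 0.59, -0.12, 0.86, 0.0, -0.2], [0.11, 0.65, -0.17, 0.75, 0.0, -0.2]]
1 105 [[0.13, 0.74, 0.37, 1.47, -0.05, -0.17], [0.13, 0.8, 0.24, 1.27, -0.05, -0.17], [0.13, 0.85, 0.19, 1.17, -0.05, -0.17]]
1 110 [[0.14, 0.82, 0.51, 1.6, -0.06, -0.16], [0.14, 0.88, 0.37, 1.4, -0.06, -0.16], [0.14, 0.92, 0.32, 1.31, -0.06, -0.16]]
1 120 [[0.15, 1.03, 0.85, 1.91, -0.08, -0.14], [0.15, 1.06, 0.67, 1.7, -0.08, -0.14], [0.15, 1.1, 0.62, 1.61, -0.08, -0.14]]
back -50 [[40, 0.7, False], [40, 0.9, True], [40, 1.1, True], [50, 0.7, True], [50, 0.9, True], [50, 1.1, True], [60, 0.7, True], [60, 0.9, True], [60, 1.1, True]]
back -35 [[40, 0.7, False], [40, 0.9, True], [40, 1.1, True], [50, 0.7, True], [50, 0.9, True], [50, 1.1, True], [60, 0.7, True], [60, 0.9, True], [60, 1.1, True]]
back -20 [[40, 0.7, True], [40, 0.9, True], [40, 1.1, True], [50, 0.7, True], [50, 0.9, True], [50, 1.1, True], [60, 0.7, True], [60, 0.9, True], [60, 1.1, True]]
-1 90 [[0.11, 0.51, 0.01, 1.07, 0.0, 2.94], [0.11, 0.59, -0.12, 0.86, 0.0, 2.94], [0.11, 0.65, -0.17, 0.75, 0.0, 2
[... 163 characters left out ...]
0.06, 2.98], [0.14, 0.88, 0.37, 1.4, -0.06, 2.98], [0.14, 0.92, 0.32, 1.31, -0.06, 2.98]]
-1 120 [[0.15, 1.03, 0.85, 1.91, -0.08, 3.0], [0.15, 1.06, 0.67, 1.7, -0.08, 3.0], [0.15, 1.1, 0.62, 1.61, -0.08, 3.0]]
back -50 [[40, 0.7, False], [40, 0.9, True], [40, 1.1, True], [50, 0.7, True], [50, 0.9, True], [50, 1.1, True], [60, 0.7, True], [60, 0.9, True], [60, 1.1, True]]
back -35 [[40, 0.7, False], [40, 0.9, True], [40, 1.1, True], [50, 0.7, True], [50, 0.9, True], [50, 1.1, True], [60, 0.7, True], [60, 0.9, True], [60, 1.1, True]]
back -20 [[40, 0.7, True], [40, 0.9, True], [40, 1.1, True], [50, 0.7, True], [50, 0.9, True], [50, 1.1, True], [60, 0.7, True], [60, 0.9, True], [60, 1.1, True]]
```

```bash
cat > snap.py <<'E'
import cv2,numpy as np
from bench import imaging
def snap(name):
    a=imaging.capture("top")[150:270,190:320]; b=imaging.capture("side")[120:240,220:350]
    cv2.imwrite(f"pics/{name}.png",cv2.resize(np.hstack([cv2.convertScaleAbs(a,alpha=1.5),cv2.convertScaleAbs(b,alpha=1.2)]),None,fx=3,fy=3,interpolation=cv2.INTER_CUBIC))
E
python3 - <<'E'
from path import *; from snap import snap
from bench import bot
bot.grip(0.0)
b=np.radians(110)
bot.move_ptp(*pose(27,200,b,1)); p,r=pose(27,105,b,1); bot.movel(p,max_speed=120)
st=bot.get_state(); print(st['t'],st['tcp_pos'],p,st['contact_force'],st['opening'])
snap("c1")
E
```

```text
4.0417 [621.64990154 144.38675675 105.82582674] [621.16593821 144.21990469 105.        ] [0.98975018 0.54187989 0.77628947] -0.0028696385604998326
```

View pics/c1.png

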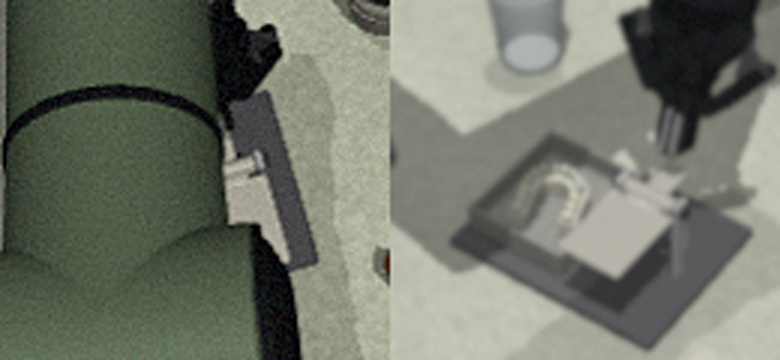

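The side half shows the fingertip (675,150) right above the tail (665,180), centred across it. Now I'll press.

Run:
```python
from path import *; from snap import snap
from bench import bot
b=np.radians(110)
for z in (85,70,58,48):
    hit=bot.movel(pose(27,z,b,1)[0],max_speed=60,threshold=10); st=bot.get_state(); print(z,hit,st['t'],st['tcp_pos'].round(1),st['contact_force'].round(2))
    if hit: break
bot.movel(pose(45,110,b,1)[0],max_speed=150)
bot.movel(pose(45,200,b,1)[0],max_speed=150)
snap("c2")
```

```text
85 False 4.625 [620.7 144.2  84.4] [-0.9   0.63 -0.55]
70 False 5.025 [620.9 144.2  69.3] [-0.88 -0.31  0.08]
58 False 5.375 [620.8 144.2  57.3] [ 0.32 -0.07 -0.63]
48 False 5.6917 [620.7 144.2  47.3] [-0.35 -0.07 -0.19]
```

View pics/c2.png

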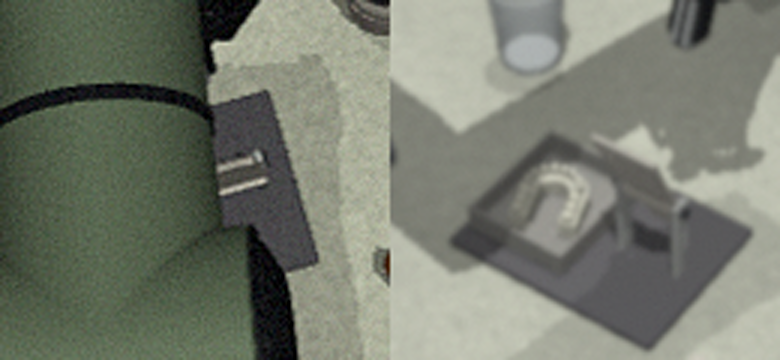

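```bash
python3 - <<'E'
from path import *
for a in (.9,1.1,1.3,1.5,1.7,1.9,2.2):
    P=world(X,Y,W,[flagpt(a,82,28),flagpt(a,82,-28),flagpt(a,-40,0)])
    t=(project('top',P)-[190,150])*3; s=(project('side',P)-[220,120])*3+[390,0]
    print(a,t.round().tolist(),s.round().tolist())
E
python3 - <<'E'
import cv2
i=cv2.imread('pics/c2.png')[80:320,400:760]
cv2.imwrite('pics/c2b.png',cv2.resize(cv2.convertScaleAbs(i,alpha=1.3),None,fx=2.2,fy=2.2,interpolation=cv2.INTER_CUBIC))
E
```

```text
0.9 [[201.0, 227.0], [275.0, 206.0], [221.0, 151.0]] [[577.0, 160.0], [641.0, 192.0], [670.0, 207.0]]
1.1 [[194.0, 207.0], [269.0, 186.0], [224.0, 161.0]] [[588.0, 140.0], [652.0, 171.0], [666.0, 216.0]]
1.3 [[188.0, 186.0], [262.0, 164.0], [227.0, 170.0]] [[600.0, 122.0], [665.0, 153.0], [660.0, 224.0]]
1.5 [[182.0, 164.0], [256.0, 143.0], [230.0, 180.0]] [[614.0, 106.0], [678.0, 137.0], [654.0, 231.0]]
1.7 [[176.0, 143.0], [250.0, 122.0], [233.0, 189.0]] [[627.0, 94.0], [691.0, 124.0], [648.0, 237.0]]
1.9 [[171.0, 124.0], [245.0, 103.0], [235.0, 198.0]] [[640.0, 86.0], [704.0, 115.0], [642.0, 242.0]]
2.2 [[165.0, 100.0], [238.0, 80.0], [238.0, 209.0]] [[657.0, 82.0], [720.0, 110.0], [634.0, 245.0]]
```

View pics/c2b.png

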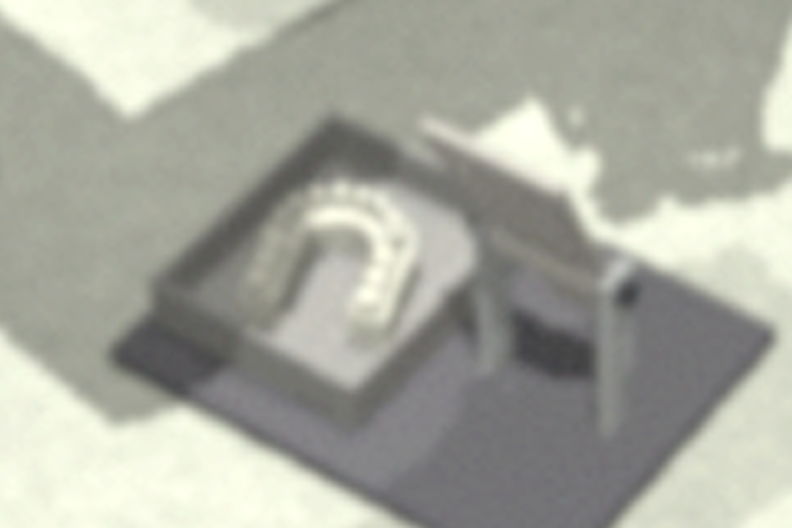

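The paddle corners at about (593,135) and (661,166) give a flag angle of about 1.17 rad, ribbed face toward the robot. Next I'll push it over from behind.

Run:
```python
from path import *; from snap import snap
from bench import bot
A=lambda a,e=0: arc(a,1,b0=45,extra=e)
bot.movel(pose(45,290,np.radians(110),1)[0],max_speed=200)
bot.move_ptp(*pose(-40,290,np.radians(60),1))
bot.move_ptp(*pose(-110,180,np.radians(50),1))
p,r=A(1.1,-35); bot.movel(p,r,max_speed=120)
def rep(l): st=bot.get_state(); print(l,round(st['t'],2),st['tcp_pos'].round(1),st['contact_force'].round(1))
rep('behind')
for a in list(np.arange(1.2,2.95,.2))+[3.0]:
    p,r=A(a); h=bot.movel(p,r,max_speed=80,threshold=15); rep((round(a,2),h))
    if h: break
else:
    p,r=A(3.14,5); h=bot.movel(p,r,max_speed=20,threshold=5); rep(('final',h))
p=bot.get_state()['tcp_pos']; bot.movel(p+[0,0,40],max_speed=100)
p,r=pose(-60,260,np.radians(65),1); bot.movel(p,max_speed=200)
bot.move_j([1.184,.326,-.193,1.052,0,1.0]); rep('clear')
snap("c3")
```

```text
behind 10.47 [529.3 114.7 112.2] [-0.5  0.2 -0.2]
(np.float64(1.2), False) 11.14 [562.6 125.6 131.1] [-0. -0.  0.]
(np.float64(1.4), False) 11.45 [574.2 129.1 137.2] [-0.2  0.1  0.2]
(np.float64(1.6), False) 11.77 [585.8 132.9 140. ] [-0.2  0.2  0.2]
(np.float64(1.8), False) 12.08 [598.3 136.9 140.4] [-1.  -0.2 -0.8]
(np.float64(2.0), False) 12.4 [610.7 140.9 138. ] [-0.1 -0.1 -0.4]
(np.float64(2.2), False) 12.72 [622.6 144.8 132.8] [-0.1 -0.7  0.2]
(np.float64(2.4), False) 13.04 [633.4 148.2 124.2] [-0.4 -1.1 -0.8]
(np.float64(2.6), False) 13.37 [642.5 151.1 113.5] [-0.5  0.2  0. ]
(np.float64(2.8), False) 13.67 [647.9 152.9 102.8] [-0.1 -0.1 -0.4]
(3.0, False) 13.94 [650.9 153.9  93.4] [-0.3 -0.4 -0. ]
('final', True) 14.43 [652.6 154.2  85.4] [-4.1 -1.1  8.9]
clear 18.11 [138.2 532.1 231.2] [-0.4 -0.3  0.5]
```

View pics/c3.png

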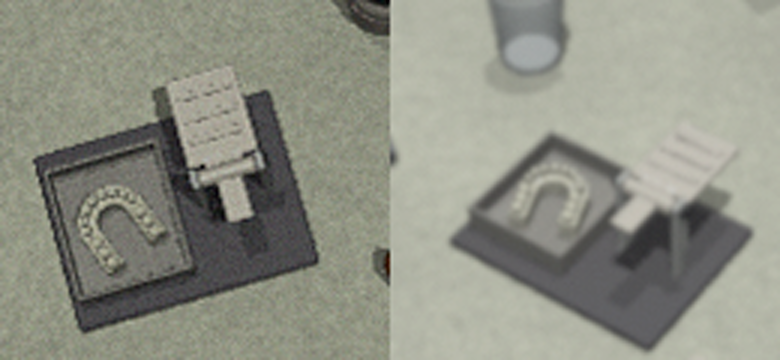

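Ribbed face is up on the far side. Top crop free-edge corners are (167,85) and (235,66); side crop, (688,122) and (740,150). I'll compare these with the model and check that nothing else moved.

Run:
```python
from path import *
import cv2
for a in (2.8,2.9,3.0,3.1,3.14):
    P=world(X,Y,W,[flagpt(a,82,28,-2.5),flagpt(a,82,-28,-2.5),flagpt(a,-40,0)])
    print(a,((project('top',P)-[190,150])*3).round().tolist(),((project('side',P)-[220,120])*3+[390,0]).round().tolist())
i=imaging.capture('top'); d=cv2.absdiff(cv2.GaussianBlur(i,(5,5),0),cv2.GaussianBlur(cv2.imread('pics/top0.png'),(5,5),0)).max(2)
n,l,s,c=cv2.connectedComponentsWithStats((d>18).astype('uint8'))
print([k.tolist() for k in s[1:] if k[4]>8])
```

```text
2.8 [[161.0, 79.0], [232.0, 59.0], [241.0, 221.0]] [[679.0, 98.0], [739.0, 126.0], [623.0, 240.0]]
2.9 [[161.0, 79.0], [232.0, 59.0], [241.0, 222.0]] [[680.0, 103.0], [741.0, 131.0], [622.0, 237.0]]
3.0 [[162.0, 80.0], [232.0, 60.0], [241.0, 222.0]] [[682.0, 110.0], [741.0, 138.0], [621.0, 234.0]]
3.1 [[163.0, 81.0], [233.0, 61.0], [241.0, 221.0]] [[682.0, 117.0], [742.0, 145.0], [620.0, 231.0]]
3.14 [[163.0, 82.0], [233.0, 62.0], [240.0, 221.0]] [[683.0, 120.0], [742.0, 148.0], [620.0, 229.0]]
[[241, 179, 6, 14, 58], [248, 181, 28, 25, 407], [246, 194, 4, 11, 16], [255, 207, 32, 37, 701], [252, 218, 4, 5, 11], [255, 224, 6, 17, 34], [35, 372, 10, 10, 48], [0, 397, 9, 5, 39], [32, 405, 44, 33, 853]]
```

The flag is flat at about 3.14 rad. The only changes in the picture are at that flag and at the gripper. Handing in.

```bash
python3 -c "
from bench import bot
bot.dwell(0.3); bot.sign_off(); print(bot.get_state()['t'])"
```

```text
the job is handed in; nothing more can be done
the job is handed in; nothing more can be done
```

The arch station's flag now lies flat on the far side with its ribbed face up, and the job is handed in. I couldn't reach under the paddle to lift it. Instead I pressed the tail down with the shut fingertip, which raised the flag to about 1.17 rad. I then pushed the paddle over from behind until it touched the stop, where the tool read about 9–10 N.

- **Flag angle:** in the last pictures the paddle's free-edge corners matched the model best at 3.14 rad, to within about 5 crop pixels (under 2 camera pixels).
- **Everything else:** comparing the top view before and after showed changes only at this flag and at the parked gripper. The other flag, both casts and the loose items had not moved.
- **Robot:** the arm is parked clear at its start position. The clock read about 18 s when it got there, well inside the 43 s limit.

No check failed or disagreed. The station pose fit left residuals of up to about 2.5 pixels, and the force stayed near zero until the stop.

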